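Snap the bearing cap into the forge blower

ROBOT

A 6-joint arm with a two-finger parallel gripper is mounted at the origin on the work surface. World frame = base frame: x ahead of the robot, y to its left, z up, the work surface at z = 0. Lengths are in mm, angles in rad, forces in N, time in s.
With the tool pointing down it reaches from about 350 to 775 mm from the base axis. Payload 7.3 kg.
Tool frame: the origin (TCP) lies between the finger pads; the fingertips stand 8 mm ahead of it and the grasp point (between the pads) lies 11 mm behind it; y points along the fingers, z is the direction in which the jaws open and shut, and the axes are right-handed (so a half turn about y gives the same grasp; the last joint's range is limited). The gripper opens to 92 mm and grips with 3 to 60 N. Pads are 19 mm wide; open, the fingers measure 130 mm over their backs; the gripper's body (75 mm by 190 mm) begins 47 mm behind the grasp point.
Start: joints at [-1.492, 0.342, 1.524, -0, 1.275, -0.146], TCP at [117.05, -511.804, 234.741] pointing down, gripper open.
Joint ranges: [-2.53, 2.53], [-0.77, 2.02], [0.04, 2.7], [-1, 4.14], [0.28, 2.66], [-3.11, 3.11]. Speed limits (rad/s): [2.57, 2.57, 3.14, 3.14, 3.14, 3.14].

INTERFACE

Orientations are given as [roll, pitch, yaw] about the fixed x, y, z axes, in that order (R = Rz(yaw) Ry(pitch) Rx(roll)).
In Python, from plant import bot, vision, job gives the robot as it stands. The module is installed in compiled form; this text tells all that it offers.
- The arm moves only by the tool arm_command, never from a script. Its argument "deltas" is a list of rows, each a list of 4 numbers: the shift along the tool's x, y, z in m, then the turn about the tool's y in degrees. In form: [[x, y, z, twist], ...]. A call has 1 to 5 rows; each row shifts and turns the commanded pose from where the row before left it, along the tool's axes as they then stand; what a row does not reach is not made up. A row lasts 1/10 s, in which the tool goes at most 50 mm and 8.59 degrees, less where a joint would pass 70% of its speed; a pose out of reach is approached as far as the arm can. A call is refused whole if a number of a shift passes 0.05 or a number of a turn 8.59, either way. A call with a gripper value outside its range is refused whole. "claw" is the closure in counts, from 0 (fully open) to 255 (shut), set as the call begins (left out, the last holds). The fingers move at their own pace and stop on an object; the grip force is fixed at half the most. Time passes only in rows, so rows that do not move let the fingers close. It gives the time, the measured TCP pose, the force and the opening at its end, in the units of the state.
- bot.get_obs(): the state, without advancing time (a new reading comes with each control period).
- vision.capture(name): name is "scene" or "top"; returns a dict with "img" (480x640x3 uint8, red, green, blue), "camera_matrix" (3x3 intrinsics, pixels), "world_to_cam" (4x4, takes a point from world to camera coordinates). Camera axes: x right, y down, z forward; pixel columns grow to the right and rows downward; lengths in mm; the calibration is good to about 2 mm. A picture is of the moment at which its call begins. There is no depth.
- job.close_job(): hands the job in, once; it reports no verdict.
Trained networks look in a picture, given as the dict that the camera call returned (one of the last four; its "shot" number tells which), for a name from the list of things; names that differ only in an ending like _2 or _b are one class to them, and where a whole thing is asked for, a point or a joint stands for the part that bears it (a point fixed in the world has none). Each returns a list of dicts, best first, with "confidence" (0 to 1); they miss things now and then, are a little off and sometimes report something else, mostly with a low value. They report only what shows in the picture. A call takes as long as a camera call. They do not tell look-alikes from the thing itself.
- vision.find_in(picture, name): "xyz" ([x, y, z] in mm, in the coordinates of the camera as it stood for that picture, good to about 4 mm: the middle of the surface that is visible of it).
- vision.regions_of(picture, name): "mask" (480x640 bool, what is visible of it).
The state is a dict: "time": time; "joint_positions": joint angles; "dq": joint speeds; "tau": joint torques, N m; "tool_pos": TCP position; "tcp_rot": TCP orientation; "contact_force": force on the tool from outside, world axes, zero at the start; "moment": the same for the moment, N m; "grip_width": finger opening in mm.
Only numpy, scipy, OpenCV 4.12 (cv2) and the standard library are available. Lean on these libraries where they do the work, as an engineer would, in place of code of your own. Each camera call takes 0.05 s, during which the arm holds its last target. There are 200 camera calls.

TASK

Fit the orange bearing cap to the forge blower: set it square in the mouth of the open recess on top of the blue bearing unit and let go of it. Then take the aluminium hand driver by its handle and with it press the cap straight down, gently, until all four spring catches have snapped over its rim and the cap is fully home; the plastic cap cracks if it is pressed with more than 25 N. Stand the driver upright back on its own tray and leave everything else where it lies.

Things in the scene. Friction and masses are not known exactly. Their poses are not given: they have to be found in the camera images.
- cap_center (a point): Orange plastic bearing cap, 40 g, loose, foot down on the black parts tray. Round, 24 mm high; this point is its centre, 12 mm above its foot; z is its axis, up. From the foot up: a taper from 43 to 50 mm diameter (0 to 6 mm), a rim of 50 mm diameter (6 to 7.6 mm), a dome of 36 mm diameter (7.6 to 24 mm: the part to grip) with a flat top.
- recess (a point): Centre of the mouth of the round recess in the blue bearing unit on top of the green forge blower, level with the unit's rim (132 mm above the bench); z is up. 52 mm diameter, 18 mm deep; the rim is 71 mm across its outside, the blower's top lies 40 mm lower. Four spring catches stand inside: a cap laid in the mouth rests on them with its centre about 3 mm above the rim's level.
- seat (a point): Centre of the recess's floor, 18 mm below its rim, under a springy washer. Pressed down from its rest on the catches, the cap spreads them and squeezes the washer; at a push of 15 to 19 N, after 8 mm, they snap over its rim and hold it, pushed up by the washer, its foot 1.5 mm above this point (its top 7.5 mm above the rim). It can be pressed on to the floor. Short of that snap it rises again.
- blower: The forge blower: green steel scroll, 200 mm across, lying flat (origin under its middle, 30 mm above the bench; z up). It stands on four soft spring mounts that give way straight down under a push, 0.67 mm per newton, and come back up. How soon they start to give depends on its unknown weight: sometimes from the first newton, sometimes only above some 12 N. It cannot slide or turn.
- driver_center (a point): Aluminium hand driver (pusher), 0.25 kg, loose, standing upright on its disc on the blue-lined driver tray. This point is on its axis half-way up, 58 mm above its flat underside; z is its axis, up. Its foot is a disc, 44 mm diameter, 12 mm high, whose flat underside pushes on the cap's top; above it a round ringed handle, 24 mm diameter, from 20 to 112 mm above the underside.
- driver_tray_floor (a point): Centre of the floor of the driver tray, 3 mm above the bench; the tray is fixed, 190 mm along x and 130 mm along y, with a 12 mm high, 3 mm thick edge and a blue lining.
- bearing: Bystander: steel ball bearing, 52 mm diameter, 15 mm high, flat on the parts tray beside the cap (origin: centre of its underside). The parts tray is black, as large as the driver tray, its floor 3 mm above the bench.
- spare_disc: Bystander: spare driver disc, 60 mm diameter, 16 mm high, on the driver tray beside the driver (origin: centre of its underside).
- hammer: Bystander: cross-peen hammer, 300 mm long, lying on the bench.
- grease_tin: Bystander: red tin, 86 mm diameter, 85 mm high, standing on the bench.
- wire_brush: Bystander: brush with a wooden handle, 250 mm long, on the bench.
- blade_blank: Bystander: dark forged blade blank, 225 mm long, 6 mm thick, flat on the bench near the robot.
- tongs: Bystander: smith's tongs, 360 mm long, flat on the bench beyond the blower.
Mind the look-alikes: they are no part of the job. Of the things shaped like the part that bears cap_center, the orange one is meant.

How it is judged:
By the outcome, as a careful person would: the job done as asked, in the order asked, and still so for the second after the job is handed in, with the robot touching nothing.
It also fails if it takes over 72 s, if anything falls off the work surface, if the arm or the gripper's body presses on something with over 40 N, if the wrist force passes 120 N, or if a joint passes its speed limit or range.

## Working session

There is one attempt and no reset: what is moved stays moved. The work goes in short steps, Python scripts to look and compute and a tool call to move; the robot and the scene stay as the last step left them, time stands still between calls to the robot, and variables do not carry over. Pictures are saved under pics/ and viewed, about 8 in all and at most 12, crops included, and the job is handed in when it is done.

Besides the shell and the picture viewer there is one more tool, called after "Request:" by a JSON object that holds its "name" and its "arguments", one argument or row to a line. arm_command: Moves the arm, as the interface text tells. Its arguments: {"type":"object","properties":{"deltas":{"type":"array","items":{"type":"array","items":{"type":"number"}}},"claw":{"type":"number"}},"required":["deltas"]}

```bash
mkdir -p pics; cat > h.py <<'E'
import numpy as np, cv2
from plant import bot, vision, job
from scipy.spatial.transform import Rotation as R
def cw(p,x):
    T=np.linalg.inv(p["world_to_cam"]); return (T@np.r_[x,1])[:3]
def px(p,w):
    c=(p["world_to_cam"]@np.r_[w,1])[:3]; q=p["camera_matrix"]@c; return q[:2]/q[2]
def ray(p,uv,z):
    T=np.linalg.inv(p["world_to_cam"]); d=T[:3,:3]@np.linalg.inv(p["camera_matrix"])@np.r_[uv,1]; o=T[:3,3]
    return o+d*(z-o[2])/d[2]
def save(p,n,crop=None,s=1):
    im=p["img"][...,::-1]
    if crop: a,b,c,d=crop; im=im[b:d,a:c]
    cv2.imwrite("pics/"+n,cv2.resize(im,None,fx=s,fy=s,interpolation=cv2.INTER_CUBIC))
E
python3 - <<'E'
from h import *
o=bot.get_obs(); print({k:np.round(v,3) for k,v in o.items()})
for n in("scene","top"):
    p=vision.capture(n); save(p,n+".png"); print(n,np.round(np.linalg.inv(p["world_to_cam"])[:3,3]))
    for k in("cap_center","recess","blower","driver_center","bearing","spare_disc","grease_tin"):
        try:
            for r in vision.find_in(p,k)[:3]: print(k,round(r["confidence"],2),np.round(cw(p,r["xyz"]),0),np.round(px(p,cw(p,r["xyz"]))))
        except Exception as e: print(k,e)
print(bot.get_obs()["time"])
E
```

```text
{'time': np.float64(0.0), 'joint_positions': array([-1.492,  0.343,  1.525,  0.   ,  1.275, -0.146]), 'dq': array([-0.001, -0.001, -0.001, -0.   , -0.001,  0.001]), 'tau': array([-3.0000e-03, -4.3125e+01, -2.4422e+01,  7.2000e-02,  5.6000e-02,
       -0.0000e+00]), 'tool_pos': array([ 117.014, -511.404,  234.05 ]), 'tcp_rot': array([-1.572,  0.   , -2.917]), 'contact_force': array([-0.173, -0.367,  1.122]), 'moment': array([ 0.009,  0.03 , -0.016]), 'grip_width': np.float64(91.754)}
scene [1167. -791.  984.]
cap_center 0.58 [355. 286.  15.] [326. 197.]
cap_center 0.47 [331. 213.  18.] [308. 203.]
cap_center 0.44 [375. -25.   8.] [271. 246.]
recess 0.72 [640. -45.  92.] [335. 267.]
recess 0.2 [475. 292.  20.] [355. 207.]
blower 0.82 [640. -46.  88.] [334. 268.]
driver_center 0.76 [ 445. -318.   51.] [214. 302.]
bearing 0.47 [565. 301.  19.] [378. 216.]
spare_disc 0.65 [ 539. -318.    8.] [241. 330.]
grease_tin 0.72 [420. 453.  66.] [368. 171.]
top [ 406.    5. 1224.]
cap_center 0.75 [320. 216.  24.] [226. 332.]
cap_center 0.56 [465. 291.  29.] [197. 272.]
cap_center 0.52 [342. 291.  23.] [195. 323.]
recess 0.87 [610. -21.  89.] [326. 212.]
recess 0.37 [464. 294.  28.] [196. 272.]
blower 0.61 [608. -15.  89.] [323. 213.]
driver_center 0.89 [ 432. -313.   49.] [444. 290.]
bearing 0.76 [556. 303.  16.] [195. 235.]
bearing 0.26 [610. -17.  84.] [324. 212.]
spare_disc 0.62 [ 530. -313.   11.] [440. 251.]
grease_tin 0.91 [401. 462.  82.] [115. 297.]
0.8
```

View pics/top.png

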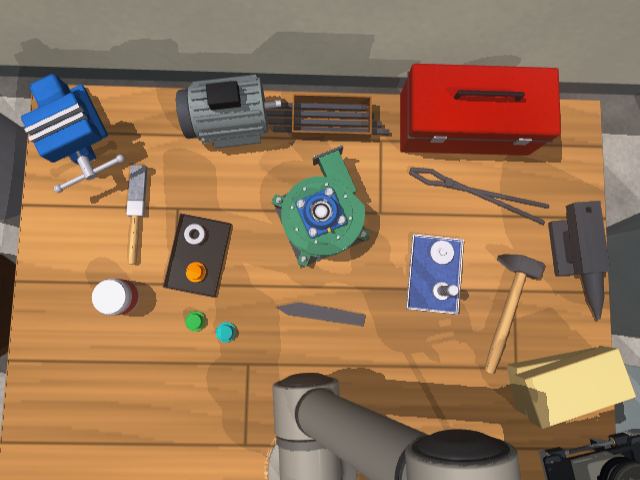

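View pics/scene.png

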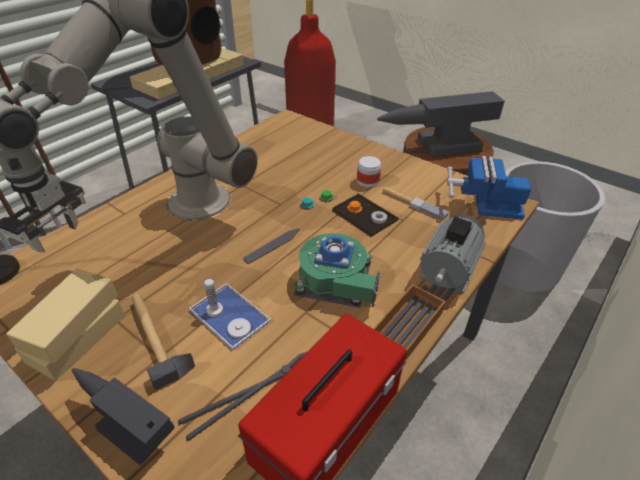

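Top view: orange cap at about (196,272) on the black tray, with the bearing at (194,234). The green (195,321) and teal (226,332) caps are look-alikes. The recess is at about (321,211), and the driver is at (445,290) on the blue tray with the spare disc at (441,251). The scene view agrees: cap (355,207), recess (335,248), driver (211,300).

```bash
cat >> h.py <<'E'
from scipy.optimize import least_squares
def cyl(x,y,z0,prof):
    a=np.linspace(0,2*np.pi,48,endpoint=False)
    return np.array([[x+r*np.cos(t),y+r*np.sin(t),z0+z] for z,r in prof for t in a])
CAP=[(0,21.5),(6,25),(7.6,25),(7.6,18),(24,18)]
DRV=[(0,22),(12,22),(20,12),(112,12)]
def silh(p,x,y,z0,prof):
    uv=np.array([px(p,w) for w in cyl(x,y,z0,prof)])
    m=np.zeros((480*4,640*4),np.uint8)
    parts=[uv] if prof is CAP else [uv[:96],uv[96:]]
    for q in parts: cv2.fillConvexPoly(m,cv2.convexHull((q*4+1.5).astype(np.int32)),1)
    M=cv2.moments(m,True); return (np.array([M['m10'],M['m01']])/M['m00']-1.5)/4
def cent(m): return np.argwhere(m)[:,::-1].mean(0)
def locate(obs,z0,prof,g):
    f=lambda v:np.concatenate([silh(p,v[0],v[1],z0,prof)-c for p,c in obs])
    s=least_squares(f,g,diff_step=.01); return s.x,np.round(s.fun,2)
def orange(p,uv,r=25):
    h=cv2.cvtColor(p["img"],cv2.COLOR_RGB2HSV); m=(h[...,0]>9)&(h[...,0]<22)&(h[...,1]>225)&(h[...,2]>120)
    k=np.zeros(m.shape,bool); u,v=map(int,uv); k[v-r:v+r,u-r:u+r]=1; return m&k
E
python3 - <<'E'
from h import *
ps={n:vision.capture(n) for n in("scene","top")}
oc=[];od=[]
for n,uv in(("scene",(355,207)),("top",(196,272))):
    p=ps[n]; m=orange(p,uv); print(n,m.sum(),cent(m)); oc.append((p,cent(m)))
    r=vision.regions_of(p,"driver_center")[0]; print(r["confidence"],r["mask"].sum(),cent(r["mask"])); od.append((p,cent(r["mask"])))
for o in oc: print("cap1",locate([o],3,CAP,[470,290]))
print("cap",locate(oc,3,CAP,[470,290]))
for o in od: print("drv1",locate([o],3,DRV,[445,-318]))
print("drv",locate(od,3,DRV,[445,-318]))
a=ps["scene"]["img"][218:278,295:375,::-1]; b=ps["top"]["img"][182:242,281:361,::-1]
c=ps["scene"]["img"][275:355,180:280,::-1][:60,:80]; d=ps["top"]["img"][240:300,150:230,::-1]
q=lambda i:cv2.resize(i,(400,300),interpolation=cv2.INTER_CUBIC)
cv2.imwrite("pics/crops.png",np.vstack([np.hstack([q(a),q(b)]),np.hstack([q(c),q(d)])]))
E
```

```text
scene 0 [nan nan]
0.79 407 [212.42260442 299.76167076]
top 263 [194.93536122 271.95437262]
0.83 349 [443.85959885 290.19197708]h.py:27: RuntimeWarning: Mean of empty slice.
  def cent(m): return np.argwhere(m)[:,::-1].mean(0)
  ret = um.true_divide(
Traceback (most recent call last):
  File "h.py", line 30, in locate
    s=least_squares(f,g,diff_step=.01); return s.x,np.round(s.fun,2)
ValueError: Residuals are not finite in the initial point.
```

```bash
sed -i 's/>225)/>170)/; s/r=25)/r=13)/' h.py
python3 - <<'E'
from h import *
ps={n:vision.capture(n) for n in("scene","top")}
oc=[];od=[]
for n,uv in(("scene",(355,207)),("top",(196,272))):
    p=ps[n]; m=orange(p,uv); print(n,m.sum(),cent(m),p["img"][uv[1],uv[0]]); oc.append((p,cent(m)))
    r=vision.regions_of(p,"driver_center")[0]; od.append((p,cent(r["mask"])))
for o in oc: print("cap1",locate([o],3,CAP,[470,290]))
print("cap",locate(oc,3,CAP,[470,290]))
for o in od: print("drv1",locate([o],3,DRV,[445,-318]))
print("drv",locate(od,3,DRV,[445,-318]))
a=ps["scene"]["img"][218:278,295:375,::-1]; b=ps["top"]["img"][182:242,281:361,::-1]
c=ps["scene"]["img"][180:240,320:400,::-1]; d=ps["top"]["img"][240:300,150:230,::-1]
q=lambda i:cv2.resize(i,(400,300),interpolation=cv2.INTER_CUBIC)
cv2.imwrite("pics/crops.png",np.vstack([np.hstack([q(a),q(b)]),np.hstack([q(c),q(d)])]))
E
```

```text
scene 123 [354.63414634 206.19512195] [147  80  27]
top 309 [195.14563107 271.72815534] [246 145   0]
cap1 (array([466.78902933, 305.28133653]), array([-0.  , -0.01]))
cap1 (array([466.02467392, 298.94398504]), array([0.01, 0.  ]))
cap (array([466.83313099, 300.3390461 ]), array([-0.79,  0.64, -0.54, -0.34]))
drv1 (array([ 432.63793371, -311.55443263]), array([-0.,  0.]))
drv1 (array([ 431.55784629, -316.74601607]), array([-0., -0.]))
drv (array([ 432.52393198, -314.52065228]), array([-0.86,  0.62, -0.91, -0.41]))
```

View pics/crops.png

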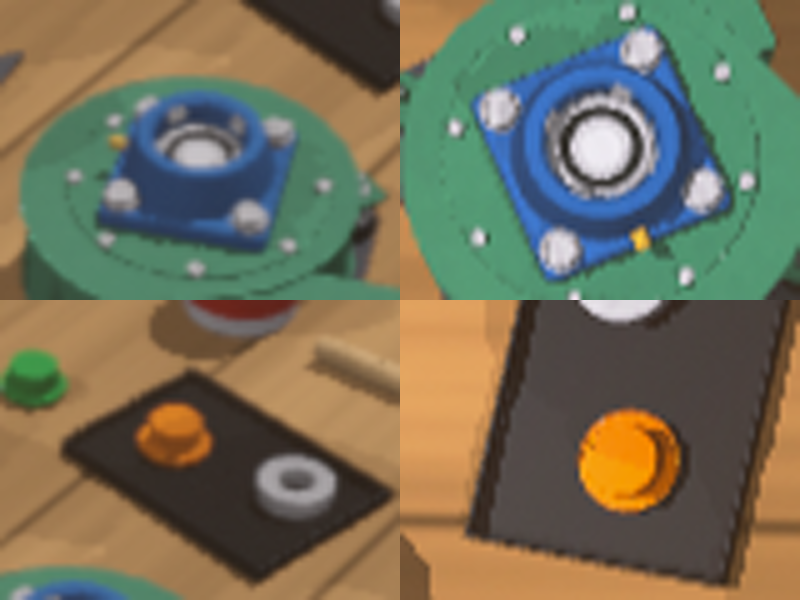

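The crops show the blue rim's centre at top px (321.0, 210.8) and scene px (334.6, 244.6). The cap stands on its foot in both views.

```bash
python3 - <<'E'
from h import *
ps={n:vision.capture(n) for n in("scene","top")}
import pickle; pickle.dump(ps,open("ps0.pkl","wb"))
for n,uv in(("scene",(334.6,244.6)),("top",(321.0,210.8))):
    p=ps[n]; print(n,ray(p,uv,132), p["camera_matrix"][0,0])
    im=p["img"]; h=cv2.cvtColor(im,cv2.COLOR_RGB2HSV)
    m=((h[...,0]>100)&(h[...,0]<125)&(h[...,1]>130)).astype(np.uint8)
    k=np.zeros_like(m); u,v=map(int,uv); k[v-35:v+35,u-35:u+35]=1; m*=k
    cs,hi=cv2.findContours(m,cv2.RETR_CCOMP,cv2.CHAIN_APPROX_NONE)
    for c,hh in zip(cs,hi[0]):
        if len(c)>20: e=cv2.fitEllipse(c); print(hh[3],len(c),np.round(e[0],1),np.round(e[1],1),np.round(ray(p,e[0],132)))
    x,y,_=ray(p,uv,132)
    for r in(26,35.5): q=np.array([px(p,w) for w in cyl(x,y,132,[(0,r)])]); print(r,q.min(0),q.max(0))
E
```

```text
scene [610.10714461  -7.84793715 132.        ] 464.66847376719755
-1 150 [335.7 250.2] [27.3 29.7] [626. -24. 132.]
3 52 [334.6 245.1] [14.8 20.7] [611. -10. 132.]
26 [325.17787604 238.43920509] [344.03106122 250.95173922]
35.5 [321.73740376 236.23409138] [347.47925775 253.32195302]
top [604.88300553  -8.72621938 132.        ] 485.27648049882134
-1 23 [336.1 224.8] [ 5.3 11.2] [573. -44. 132.]
-1 180 [319.4 211.2] [37.6 41.4] [604.  -5. 132.]
6 70 [320.7 210.2] [23.9 24.1] [606.  -8. 132.]
26 [309.60338787 199.59609353] [332.38309063 222.06255969]
35.5 [305.43586352 195.51689922] [336.53892867 226.19244717]
```

Request:
{"name": "arm_command", "arguments": {
  "deltas": [
    [0,0,0,6.43],
    [0,0,0,6.43],
    [-0.028,0,-0.026,0],
    [-0.028,0,-0.026,0],
    [-0.028,0,-0.026,0]
  ],
  "claw": 85
}}

```text
time: 1.8
tool_pos: [201.7, -432.9, 234.6]
tcp_rot: [-1.571, 0.0, 3.141]
contact_force: [0.7, -0.1, -0.0]
grip_width: 61.7
```

Request:
{"name": "arm_command", "arguments": {
  "deltas": [
    [-0.028,0,-0.026,0],
    [-0.028,0,-0.026,0],
    [-0.028,0,-0.026,0],
    [-0.028,0,-0.026,0],
    [-0.028,0,-0.026,0]
  ]
}}

```text
time: 2.3
tool_pos: [342.0, -302.6, 234.9]
tcp_rot: [-1.57, 0.0, -3.141]
contact_force: [0.5, -0.5, 0.2]
grip_width: 61.3
```

Request:
{"name": "arm_command", "arguments": {
  "deltas": [
    [-0.028,0,-0.026,0],
    [-0.028,0,-0.026,0],
    [-0.005,0,-0.04,0],
    [-0.005,0,-0.04,0],
    [-0.005,0,-0.04,0]
  ]
}}

```text
time: 2.8
tool_pos: [412.0, -130.1, 234.7]
tcp_rot: [-1.571, 0.0, -3.141]
contact_force: [-0.2, 0.7, 0.3]
grip_width: 61.6
```

Request:
{"name": "arm_command", "arguments": {
  "deltas": [
    [-0.005,0,-0.04,0],
    [-0.005,0,-0.04,0],
    [-0.005,0,-0.04,0],
    [-0.005,0,-0.04,0],
    [-0.005,0,-0.04,0]
  ]
}}

```text
time: 3.3
tool_pos: [436.8, 70.0, 234.9]
tcp_rot: [-1.571, 0.001, -3.141]
contact_force: [0.4, -0.6, -0.1]
grip_width: 61.2
```

Request:
{"name": "arm_command", "arguments": {
  "deltas": [
    [-0.005,0,-0.04,0],
    [-0.005,0,-0.04,0],
    [-0.005,0,-0.04,0],
    [-0.005,0,-0.04,0],
    [-0.005,0,-0.04,0]
  ]
}}

```text
time: 3.8
tool_pos: [461.7, 270.1, 234.7]
tcp_rot: [-1.571, 0.0, -3.141]
contact_force: [0.9, -0.5, -0.9]
grip_width: 60.8
```

Request:
{"name": "arm_command", "arguments": {
  "deltas": [
    [-0.0045,0.02,-0.031,0],
    [0,0.05,0,0],
    [0,0.05,0,0],
    [0,0.03,0,0],
    [0,0,0,0]
  ]
}}

```text
time: 4.3
tool_pos: [463.5, 298.1, 80.5]
tcp_rot: [-1.567, -0.008, -3.141]
contact_force: [-1.2, -0.1, -0.3]
grip_width: 61.0
```

```bash
python3 - <<'E'
from h import *
o=bot.get_obs(); print(o["time"],o["tool_pos"],o["joint_positions"])
p=vision.capture("scene"); save(p,"hov.png",(300,140,420,230),6)
t=vision.capture("top"); print(orange(t,(196,272)).sum())
E
```

```text
4.3 [463.47156247 298.09698494  80.47226691] [ 4.32535252e-01  5.60642536e-01  1.63963560e+00 -1.23494351e-04
  9.50622632e-01  2.00292616e+00]
78
```

View pics/hov.png

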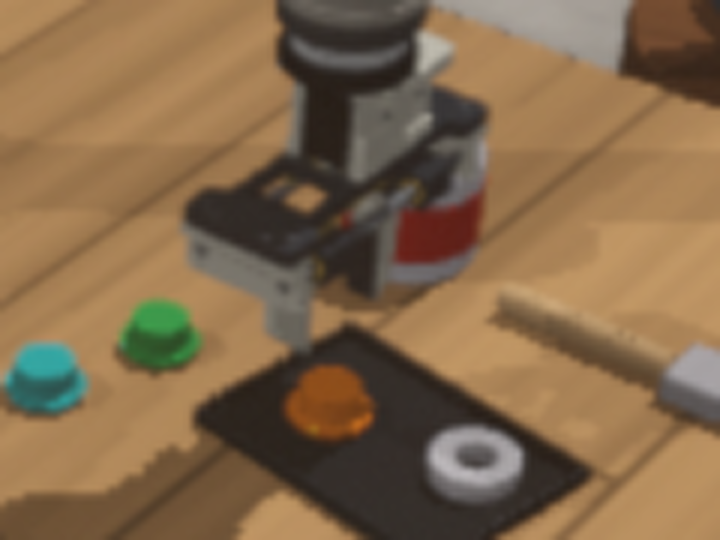

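The gripper hovers over the orange cap, with fingertips at scene px about (348,197) and (362,188) and the cap at (355,207). The grease tin behind it is clear.

```bash
python3 - <<'E'
from h import *
p=vision.capture("scene"); o=bot.get_obs()["tool_pos"]; print(o)
for dy in(-35,35): 
    q=px(p,o+np.r_[0,dy,-8]); print(q,(q-[300,140])*6)
m=orange(p,(355,207)); print(m.sum(),cent(m),silh(p,466.5,300,3,CAP))
k=(m*255).astype(np.uint8)
E
```

```text
[467.47628632 299.810341    86.42578717]
[349.02386873 196.31561268] [294.14321237 337.89367608]
[360.96609278 186.92241562] [365.79655666 281.5344937 ]
104 [354.24038462 206.32692308] [353.69607313 206.85715058]
```

Request:
{"name": "arm_command", "arguments": {
  "deltas": [
    [0,0.015,0,0],
    [0,0.015,0,0],
    [0,0.015,0,0],
    [0,0.01,0,0],
    [0,0,0,0]
  ]
}}

```text
time: 4.95
tool_pos: [466.6, 299.4, 30.2]
tcp_rot: [-1.571, 0.001, -3.141]
contact_force: [-0.1, 0.4, 0.2]
grip_width: 61.6
```

Request:
{"name": "arm_command", "arguments": {
  "deltas": [
    [0,0,0,0],
    [0,0.004,0,0],
    [0,0,0,0]
  ]
}}

```text
time: 5.25
tool_pos: [466.4, 299.4, 26.0]
tcp_rot: [-1.571, 0.001, -3.141]
contact_force: [-0.0, 0.3, 0.4]
grip_width: 61.1
```

Down 3 mm more, then close.

Request:
{"name": "arm_command", "arguments": {
  "deltas": [
    [0,0.003,0,0],
    [0,0,0,0]
  ]
}}

```text
time: 5.45
tool_pos: [466.1, 299.2, 22.4]
tcp_rot: [-1.571, -0.0, -3.141]
contact_force: [-0.7, -0.4, -0.3]
grip_width: 61.2
```

Request:
{"name": "arm_command", "arguments": {
  "deltas": [
    [0,0,0,0],
    [0,0,0,0],
    [0,0,0,0],
    [0,0,0,0],
    [0,0,0,0]
  ],
  "claw": 255
}}

```text
time: 5.95
tool_pos: [466.3, 299.3, 22.7]
tcp_rot: [-1.571, 0.0, -3.141]
contact_force: [0.3, -0.3, 0.8]
grip_width: 34.9
```

Request:
{"name": "arm_command", "arguments": {
  "deltas": [
    [0,-0.02,0,0],
    [0,-0.035,0,0],
    [0,-0.04,0,0],
    [0,-0.04,0,0],
    [0,-0.04,0,0]
  ]
}}

```text
time: 6.45
tool_pos: [465.9, 299.1, 199.3]
tcp_rot: [-1.571, -0.0, -3.141]
contact_force: [0.5, -0.1, -0.6]
grip_width: 34.9
```

Request:
{"name": "arm_command", "arguments": {
  "deltas": [
    [-0.015,0,0.03,0],
    [-0.015,0,0.03,0],
    [-0.015,0,0.03,0],
    [-0.015,0,0.03,0],
    [-0.015,0,0.03,0]
  ]
}}

```text
time: 6.95
tool_pos: [541.6, 148.1, 197.7]
tcp_rot: [-1.571, -0.0, -3.141]
contact_force: [0.1, 0.2, -1.3]
grip_width: 34.6
```

Request:
{"name": "arm_command", "arguments": {
  "deltas": [
    [-0.015,0,0.035,0],
    [-0.015,0,0.035,0],
    [-0.015,0,0.035,0],
    [-0.012,0,0.033,0],
    [-0.01,0,0.02,0]
  ]
}}

```text
time: 7.45
tool_pos: [608.7, -11.3, 197.4]
tcp_rot: [-1.57, -0.0, 3.14]
contact_force: [-0.4, 0.0, -0.3]
grip_width: 35.3
```

Request:
{"name": "arm_command", "arguments": {
  "deltas": [
    [0,0.01,0,0],
    [0,0.01,0,0],
    [0,0,0,0],
    [0,0,0,0],
    [0,0,0,0]
  ]
}}

```text
time: 7.95
tool_pos: [608.4, -7.7, 178.1]
tcp_rot: [-1.571, 0.0, -3.14]
contact_force: [-0.4, 0.4, -0.1]
grip_width: 34.5
```

```bash
python3 - <<'E'
from h import *
o=bot.get_obs(); print(o["time"],o["tool_pos"],o["contact_force"],o["grip_width"])
ps={n:vision.capture(n) for n in("scene","top")}
a=ps["scene"]["img"][205:265,295:375,::-1]; b=ps["top"]["img"][182:242,281:361,::-1]
q=lambda i:cv2.resize(i,(400,300),interpolation=cv2.INTER_CUBIC)
cv2.imwrite("pics/over.png",np.hstack([q(a),q(b)]))
tp=o["tool_pos"]; z0=tp[2]-19.7
for n,uv in(("scene",(334,240)),("top",(321,211))):
    p=ps[n]; m=orange(p,px(p,[tp[0],tp[1],z0+12]),20); print(n,m.sum(),cent(m),"expected",silh(p,tp[0],tp[1],z0,CAP))
E
```

```text
7.95 [608.3510649   -7.71013356 178.06699459] [-0.43452028  0.38445637 -0.10844264] 34.52818219050153
scene 44 [335.59090909 234.34090909] expected [334.3569485  234.23450358]
top 33 [321.33333333 215.81818182] expected [320.71157257 206.47572497]
```

View pics/over.png

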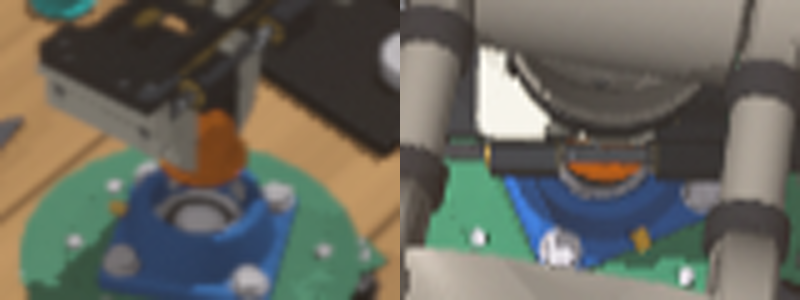

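```bash
python3 - <<'E'
from h import *
o=bot.get_obs(); tp=o["tool_pos"]; z0=tp[2]-19.7; print(tp)
for n in("scene","top"):
    p=vision.capture(n); h=cv2.cvtColor(p["img"],cv2.COLOR_RGB2HSV)
    m=(h[...,0]>5)&(h[...,0]<20)&(h[...,1]>150)&(h[...,2]>60)
    u,v=map(int,px(p,[tp[0],tp[1],z0+12])); k=np.zeros_like(m); k[v-14:v+18,u-14:u+15]=1
    nn,l,s,c=cv2.connectedComponentsWithStats((m&k).astype(np.uint8)); i=1+s[1:,4].argmax(); m=l==i
    ys,xs=np.where(m); print(n,s[i],"x",xs.min(),xs.max(),"y",ys.min(),ys.max())
    q=np.array([px(p,w) for w in cyl(tp[0],tp[1],z0,CAP)]); print("exp",q.min(0),q.max(0))
    for y in range(ys.max()-8,ys.max()+1): print(y,xs[ys==y].min(),xs[ys==y].max(),end="; ")
    r=np.array([px(p,w) for w in cyl(tp[0],tp[1],z0+6,[(0,25)])]); print("\nrim",r.min(0),r.max(0))
    J=[px(p,[tp[0]+1,tp[1],z0])-px(p,[tp[0],tp[1],z0]),px(p,[tp[0],tp[1]+1,z0])-px(p,[tp[0],tp[1],z0])]; print(np.round(J,2))
E
```

```text
[608.49108375  -8.01772628 178.20773003]
scene [328 227  16  15 122] x 328 343 y 227 241
exp [325.21010204 226.10560509] [343.65945967 242.32352583]
233 335 343; 234 335 343; 235 335 343; 236 335 343; 237 335 343; 238 328 342; 239 329 341; 240 330 340; 241 332 338; 
rim [325.21010204 229.54834928] [343.6355209 241.5035835]
[[ 0.29  0.15]
 [ 0.22 -0.19]]
top [315 215  14   3  34] x 315 328 y 215 217
exp [309.66269832 195.32919225] [332.24957669 217.70226691]Traceback (most recent call last):
  File "<stdin>", line 10, in <module>
    return umr_minimum(a, axis, None, out, keepdims, initial, where)
ValueError: zero-size array to reduction operation minimum which has no identity
```

In the scene view the held cap sits at (335,234), above the recess at (334.6,245), roughly centred. In the top view its front edge shows at (321.5,217). I'll lower it to just above the mouth and look again.

Request:
{"name": "arm_command", "arguments": {
  "deltas": [
    [0,0.008,0,0],
    [0,0.008,0,0],
    [0,0.007,0,0],
    [0,0,0,0],
    [0,0,0,0]
  ]
}}

```text
time: 8.65
tool_pos: [608.3, -8.7, 154.3]
tcp_rot: [-1.571, -0.001, -3.141]
contact_force: [0.4, 0.1, 0.1]
grip_width: 34.6
```

```bash
python3 - <<'E'
from h import *
o=bot.get_obs(); print(o["time"],o["tool_pos"],o["contact_force"])
ps={n:vision.capture(n) for n in("scene","top")}
a=ps["scene"]["img"][220:265,310:360,::-1]; b=ps["top"]["img"][190:235,296:346,::-1]
q=lambda i:cv2.resize(i,(400,360),interpolation=cv2.INTER_CUBIC)
cv2.imwrite("pics/near.png",np.hstack([q(a),q(b)]))
E
```

```text
8.65 [608.26642134  -8.67649671 154.27536596] [0.35292668 0.13787463 0.11928318]
```

View pics/near.png

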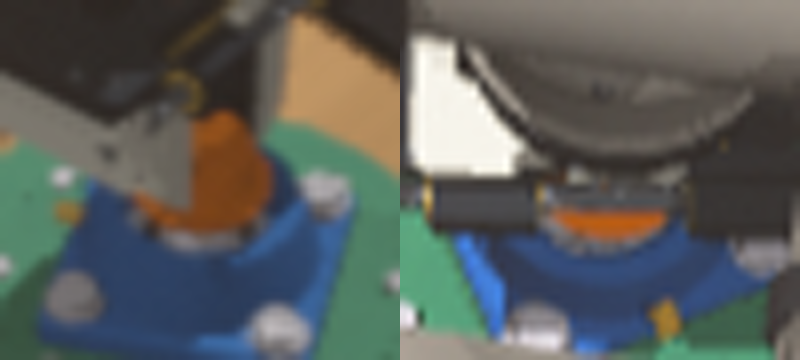

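Both views show the cap centred over the mouth: scene cap centre column ≈201 against recess ≈201, and top 609 against about 605 in the crop. The bright recess strip is visible evenly below the cap. Lowering until contact.

Request:
{"name": "arm_command", "arguments": {
  "deltas": [
    [0,0.004,0,0],
    [0,0.003,0,0],
    [0,0,0,0],
    [0,0,0,0]
  ]
}}

```text
time: 9.15
tool_pos: [608.3, -8.6, 147.6]
tcp_rot: [-1.571, -0.0, -3.141]
contact_force: [1.0, -0.2, -0.7]
grip_width: 35.1
```

Request:
{"name": "arm_command", "arguments": {
  "deltas": [
    [0,0.002,0,0],
    [0,0,0,0],
    [0,0,0,0]
  ]
}}

```text
time: 9.45
tool_pos: [608.4, -8.4, 145.8]
tcp_rot: [-1.571, 0.0, -3.141]
contact_force: [-0.9, 0.9, 0.5]
grip_width: 35.0
```

Request:
{"name": "arm_command", "arguments": {
  "deltas": [
    [0,0.001,0,0],
    [0,0,0,0],
    [0,0,0,0]
  ]
}}

```text
time: 9.75
tool_pos: [608.1, -8.2, 144.5]
tcp_rot: [-1.571, -0.001, -3.141]
contact_force: [-2.4, 3.2, 0.6]
grip_width: 34.6
```

Request:
{"name": "arm_command", "arguments": {
  "deltas": [
    [0.001,0,-0.0015,0],
    [0,0,0,0],
    [0,0,0,0]
  ]
}}

```text
time: 10.05
tool_pos: [607.4, -7.4, 144.6]
tcp_rot: [-1.57, 0.0, -3.141]
contact_force: [-0.7, 0.5, -0.3]
grip_width: 34.9
```

Request:
{"name": "arm_command", "arguments": {
  "deltas": [
    [0,0.001,0,0],
    [0,0,0,0],
    [0,0,0,0]
  ]
}}

```text
time: 10.35
tool_pos: [607.4, -7.2, 143.6]
tcp_rot: [-1.571, -0.0, -3.141]
contact_force: [-0.2, -0.0, 0.6]
grip_width: 34.7
```

Request:
{"name": "arm_command", "arguments": {
  "deltas": [
    [0,0.001,0,0],
    [0,0,0,0],
    [0,0,0,0]
  ]
}}

```text
time: 10.65
tool_pos: [607.5, -7.1, 142.7]
tcp_rot: [-1.571, 0.0, -3.141]
contact_force: [0.1, 0.1, 0.1]
grip_width: 34.9
```

Request:
{"name": "arm_command", "arguments": {
  "deltas": [
    [0,0.0005,0,0],
    [0,0,0,0],
    [0,0,0,0]
  ]
}}

```text
time: 10.95
tool_pos: [607.5, -7.1, 142.5]
tcp_rot: [-1.571, 0.001, -3.141]
contact_force: [0.7, 0.2, 2.4]
grip_width: 35.0
```

Contact came at the expected height (142.5 against 142.7). Releasing and rising.

Request:
{"name": "arm_command", "arguments": {
  "deltas": [
    [0,0,0,0],
    [0,0,0,0],
    [0,0,0,0],
    [0,0,0,0]
  ],
  "claw": 85
}}

```text
time: 11.35
tool_pos: [607.2, -7.2, 142.0]
tcp_rot: [-1.571, -0.001, -3.141]
contact_force: [0.5, -0.1, -0.5]
grip_width: 59.8
```

Request:
{"name": "arm_command", "arguments": {
  "deltas": [
    [0,-0.015,0,0],
    [0,-0.04,0,0],
    [0,-0.04,0,0],
    [0.028,0,0.05,0],
    [0.028,0,0.05,0]
  ]
}}

```text
time: 11.85
tool_pos: [558.8, -94.6, 238.5]
tcp_rot: [-1.57, 0.003, -3.138]
contact_force: [0.6, -1.1, 0.3]
grip_width: 61.1
```

Request:
{"name": "arm_command", "arguments": {
  "deltas": [
    [0.028,0,0.05,0],
    [0.028,0,0.05,0],
    [0.028,0,0.05,0],
    [0.028,0,0.04,0],
    [0,0,0,0]
  ]
}}

```text
time: 12.35
tool_pos: [454.3, -269.8, 237.2]
tcp_rot: [-1.569, -0.001, 3.136]
contact_force: [0.5, 0.0, 1.1]
grip_width: 61.5
```

```bash
python3 - <<'E'
from h import *
o=bot.get_obs(); print(o["time"],o["tool_pos"],o["contact_force"])
ps={n:vision.capture(n) for n in("scene","top")}
a=ps["scene"]["img"][220:265,310:360,::-1]; b=ps["top"]["img"][190:235,296:346,::-1]
q=lambda i:cv2.resize(i,(400,360),interpolation=cv2.INTER_CUBIC)
cv2.imwrite("pics/set.png",np.hstack([q(a),q(b)]))
ob=[]
for n in ps:
    p=ps[n]; m=orange(p,px(p,[607,-7,135]),15); c=cent(m); ob.append((p,c)); print(n,m.sum(),c,silh(p,607,-7,123,[(6,25),(7.6,25),(7.6,18),(24,18)]), locate([(p,c)],123,CAP,[607,-7]))
E
```

```text
12.35 [ 454.29117274 -269.80508413  237.1858461 ] [0.5327387  0.02103218 1.10797623]
scene 173 [334.80924855 243.78034682] [333.80408516 243.45591197] (array([609.34644661,  -5.36766195]), array([ 0.01, -0.03]))
top 357 [320.95518207 209.79551821] [320.10100428 209.93393974] (array([607.36470336,  -8.89140573]), array([0., 0.]))
```

View pics/set.png

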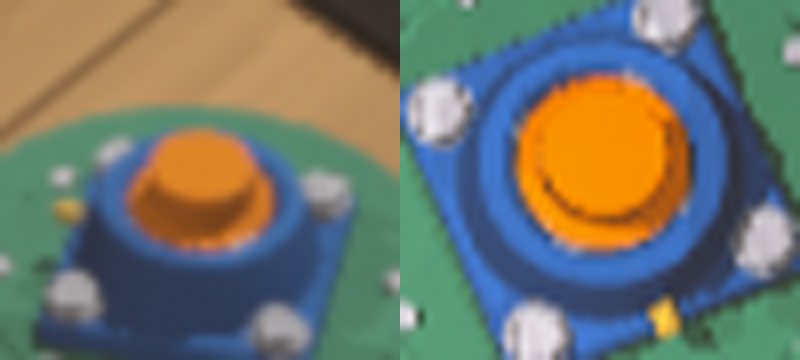

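The cap sits square and centred in the mouth: scene (334.8,243.8), top (321,209.8), with an even blue ring around it. Now the driver at (432,-314).

Request:
{"name": "arm_command", "arguments": {
  "deltas": [
    [0.011,0,0.022,0],
    [0.011,0,0.022,0],
    [0,0.03,0,0],
    [0,0,0,0],
    [0,0,0,0]
  ]
}}

```text
time: 12.95
tool_pos: [436.0, -307.9, 207.2]
tcp_rot: [-1.572, -0.001, -3.139]
contact_force: [-0.3, 0.1, 1.6]
grip_width: 61.0
```

Request:
{"name": "arm_command", "arguments": {
  "deltas": [
    [0,0.03,0,0],
    [0,0.03,0,0],
    [0,0.03,0,0],
    [0,0,0,0]
  ]
}}

```text
time: 13.35
tool_pos: [434.7, -307.2, 115.1]
tcp_rot: [-1.575, -0.004, -3.14]
contact_force: [-0.4, -0.4, 0.3]
grip_width: 61.2
```

Request:
{"name": "arm_command", "arguments": {
  "deltas": [
    [0,0.02,0,0],
    [0,0.02,0,0],
    [0,0,0,0],
    [0,0,0,0]
  ]
}}

```text
time: 13.75
tool_pos: [436.4, -309.6, 79.0]
tcp_rot: [-1.569, 0.002, -3.14]
contact_force: [0.1, -0.1, 0.4]
grip_width: 61.2
```

Request:
{"name": "arm_command", "arguments": {
  "deltas": [
    [0.004,0.006,0.005,0],
    [0,0,0,0],
    [0,0,0,0]
  ]
}}

```text
time: 14.05
tool_pos: [431.3, -314.7, 71.8]
tcp_rot: [-1.57, 0.001, 3.141]
contact_force: [0.3, -0.1, -0.5]
grip_width: 61.4
```

```bash
python3 - <<'E'
from h import *
o=bot.get_obs(); print(o["time"],o["tool_pos"],o["contact_force"])
ps={n:vision.capture(n) for n in("scene","top")}
a=ps["scene"]["img"][260:335,165:265,::-1]; b=ps["top"]["img"][240:315,395:495,::-1]
q=lambda i:cv2.resize(i,(400,300),interpolation=cv2.INTER_CUBIC)
cv2.imwrite("pics/drv.png",np.hstack([q(a),q(b)]))
E
```

```text
14.05 [ 431.343422   -314.72919924   71.79971873] [ 0.30390874 -0.11438511 -0.54389266]
```

View pics/drv.png

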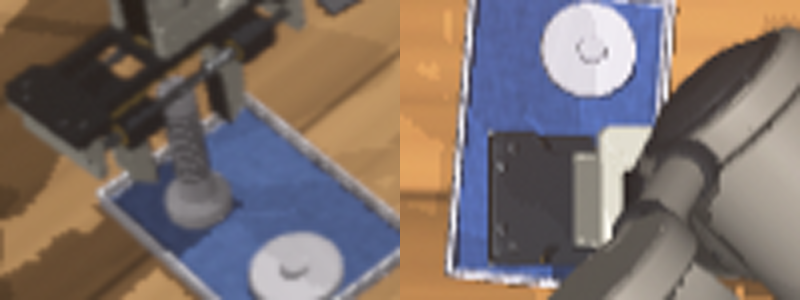

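The handle stands between the two fingers (scene crop around (185,130)), upright and untouched. Closing.

Request:
{"name": "arm_command", "arguments": {
  "deltas": [
    [0,0,0,0],
    [0,0,0,0],
    [0,0,0,0],
    [0,0,0,0],
    [0,0,0,0]
  ],
  "claw": 255
}}

```text
time: 14.65
tool_pos: [431.3, -314.3, 71.2]
tcp_rot: [-1.571, -0.0, -3.141]
contact_force: [-0.5, -0.5, 0.2]
grip_width: 25.8
```

Request:
{"name": "arm_command", "arguments": {
  "deltas": [
    [0,0,0,0],
    [0,0,0,0],
    [0,-0.01,0,0],
    [0,0,0,0],
    [0,0,0,0]
  ]
}}

```text
time: 15.15
tool_pos: [431.4, -314.5, 81.6]
tcp_rot: [-1.57, 0.0, -3.141]
contact_force: [0.5, -0.3, -2.3]
grip_width: 23.3
```

Request:
{"name": "arm_command", "arguments": {
  "deltas": [
    [0,-0.02,0,0],
    [0,-0.035,0,0],
    [0,-0.04,0,0],
    [0,-0.04,0,0],
    [0,-0.03,0,0]
  ]
}}

```text
time: 15.65
tool_pos: [431.5, -314.5, 248.7]
tcp_rot: [-1.569, 0.002, -3.141]
contact_force: [-0.3, 0.2, -3.2]
grip_width: 23.4
```

Request:
{"name": "arm_command", "arguments": {
  "deltas": [
    [-0.01,0,-0.018,0],
    [-0.02,0,-0.035,0],
    [-0.02,0,-0.035,0],
    [-0.02,0,-0.035,0],
    [-0.02,0,-0.035,0]
  ]
}}

```text
time: 16.15
tool_pos: [521.6, -154.8, 246.0]
tcp_rot: [-1.571, -0.0, 3.142]
contact_force: [-0.2, -0.0, -2.2]
grip_width: 23.3
```

Request:
{"name": "arm_command", "arguments": {
  "deltas": [
    [-0.02,0,-0.035,0],
    [-0.02,0,-0.035,0],
    [-0.02,0,-0.035,0],
    [-0.016,0,-0.028,0],
    [-0.006,0,-0.012,0]
  ]
}}

```text
time: 16.65
tool_pos: [603.9, -8.4, 245.5]
tcp_rot: [-1.572, -0.001, -3.138]
contact_force: [0.1, -0.4, -2.9]
grip_width: 23.6
```

Request:
{"name": "arm_command", "arguments": {
  "deltas": [
    [0,0,0,0],
    [0,0,0,0],
    [0,0,0,0],
    [0,0,0,0]
  ]
}}

```text
time: 17.05
tool_pos: [602.8, -12.6, 246.4]
tcp_rot: [-1.57, 0.0, 3.14]
contact_force: [-0.5, -0.4, -2.8]
grip_width: 23.8
```

Request:
{"name": "arm_command", "arguments": {
  "deltas": [
    [-0.0045,0.01,-0.0055,0],
    [0,0.01,0,0],
    [0,0.004,0,0],
    [0,0,0,0],
    [0,0,0,0]
  ]
}}

```text
time: 17.55
tool_pos: [607.7, -5.8, 222.0]
tcp_rot: [-1.571, -0.0, -3.141]
contact_force: [0.4, 0.0, -1.9]
grip_width: 23.4
```

```bash
python3 - <<'E'
from h import *
o=bot.get_obs(); print(o["time"],o["tool_pos"],o["contact_force"],o["grip_width"])
ps={n:vision.capture(n) for n in("scene","top")}
a=ps["scene"]["img"][180:270,280:400,::-1]; b=ps["top"]["img"][165:255,260:380,::-1]
q=lambda i:cv2.resize(i,(400,300),interpolation=cv2.INTER_CUBIC)
cv2.imwrite("pics/press0.png",np.hstack([q(a),q(b)]))
E
```

```text
17.55 [607.70547896  -5.81041469 222.02038268] [ 0.43724374  0.01961774 -1.9060088 ] 23.40796586489431
```

View pics/press0.png

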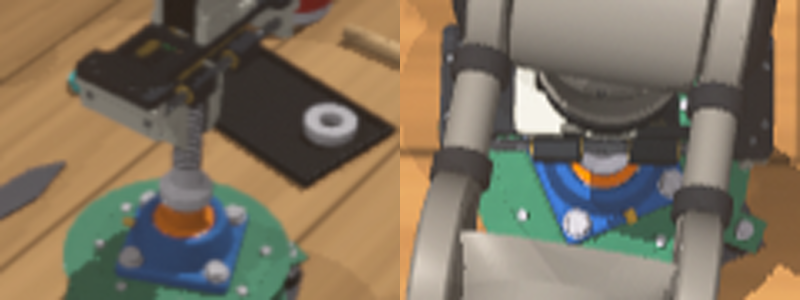

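The driver is upright in the grip, with its disc centred just above the orange cap (scene crop (185,190)). Pressing in small steps; the no-contact reading is about −2.5 N.

Request:
{"name": "arm_command", "arguments": {
  "deltas": [
    [0,0.002,0.001,0],
    [0,0.002,0,0],
    [0,0,0,0],
    [0,0,0,0],
    [0,0,0,0]
  ]
}}

```text
time: 18.15
tool_pos: [607.8, -6.8, 218.3]
tcp_rot: [-1.571, 0.0, -3.141]
contact_force: [-0.4, -0.2, -2.2]
grip_width: 23.4
```

Request:
{"name": "arm_command", "arguments": {
  "deltas": [
    [0,0.001,0,0],
    [0,0,0,0],
    [0,0.001,0,0],
    [0,0,0,0],
    [0,0,0,0]
  ]
}}

```text
time: 18.65
tool_pos: [607.7, -6.8, 216.2]
tcp_rot: [-1.571, -0.0, -3.141]
contact_force: [-0.3, 0.6, -2.5]
grip_width: 23.5
```

Request:
{"name": "arm_command", "arguments": {
  "deltas": [
    [0,0.001,0,0],
    [0,0,0,0],
    [0,0.001,0,0],
    [0,0,0,0],
    [0,0,0,0]
  ]
}}

```text
time: 19.15
tool_pos: [607.9, -6.8, 214.5]
tcp_rot: [-1.571, 0.001, -3.141]
contact_force: [-1.0, -0.6, 0.2]
grip_width: 23.5
```

Request:
{"name": "arm_command", "arguments": {
  "deltas": [
    [0,0.001,0,0],
    [0,0,0,0],
    [0,0.001,0,0],
    [0,0,0,0],
    [0,0,0,0]
  ]
}}

```text
time: 19.65
tool_pos: [608.0, -6.8, 212.7]
tcp_rot: [-1.571, 0.001, -3.141]
contact_force: [-0.2, -0.2, 5.1]
grip_width: 23.6
```

Request:
{"name": "arm_command", "arguments": {
  "deltas": [
    [0,0.001,0,0],
    [0,0,0,0],
    [0,0.001,0,0],
    [0,0,0,0],
    [0,0,0,0]
  ]
}}

```text
time: 20.15
tool_pos: [608.1, -6.8, 210.8]
tcp_rot: [-1.571, 0.001, -3.141]
contact_force: [-0.4, -0.1, 6.5]
grip_width: 23.3
```

Request:
{"name": "arm_command", "arguments": {
  "deltas": [
    [0,0.001,0,0],
    [0,0,0,0],
    [0,0.001,0,0],
    [0,0,0,0],
    [0,0,0,0]
  ]
}}

```text
time: 20.65
tool_pos: [608.1, -6.8, 209.0]
tcp_rot: [-1.571, 0.002, -3.141]
contact_force: [-1.1, 0.4, 6.2]
grip_width: 23.2
```

Request:
{"name": "arm_command", "arguments": {
  "deltas": [
    [0,0.001,0,0],
    [0,0,0,0],
    [0,0.001,0,0],
    [0,0,0,0],
    [0,0,0,0]
  ]
}}

```text
time: 21.15
tool_pos: [608.2, -6.8, 206.8]
tcp_rot: [-1.571, 0.001, -3.141]
contact_force: [-0.0, 0.3, 5.6]
grip_width: 23.6
```

Request:
{"name": "arm_command", "arguments": {
  "deltas": [
    [0,0.001,0,0],
    [0,0,0,0],
    [0,0,0,0]
  ]
}}

```text
time: 21.45
tool_pos: [608.2, -6.8, 206.0]
tcp_rot: [-1.571, 0.002, -3.141]
contact_force: [-0.3, -0.1, 7.8]
grip_width: 23.3
```

The push has levelled off at about 9 N. Checking for slip of the handle in the grip.

```bash
python3 - <<'E'
from h import *
o=bot.get_obs(); print(o["time"],o["tool_pos"],o["contact_force"],o["grip_width"])
p=vision.capture("scene"); o0=cv2.imread("pics/press0.png")[:,:400]
a=cv2.resize(p["img"][180:270,280:400,::-1],(400,300),interpolation=cv2.INTER_CUBIC)
b=np.hstack([o0,a])[:, :]; b=np.hstack([b[60:260,100:300],b[60:260,500:700]]); cv2.imwrite("pics/press1.png",cv2.resize(b,(800,400)))
E
```

```text
21.45 [608.20473439  -6.80763893 205.99701365] [-0.34635595 -0.09886217  7.75217953] 23.281273411394437
```

View pics/press1.png

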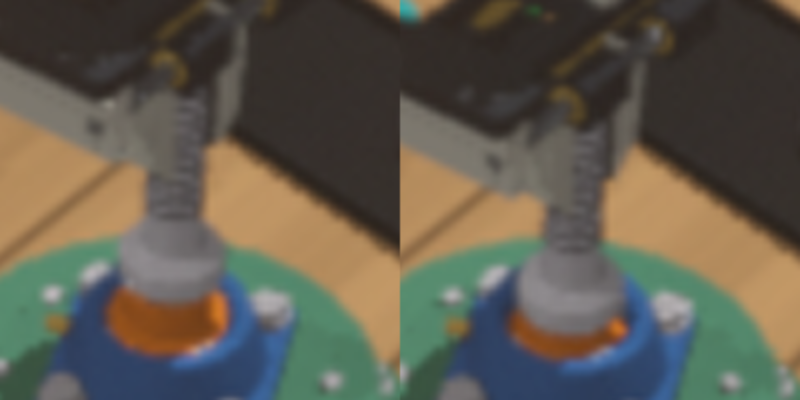

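The disc has moved down with the gripper by about the same amount (≈32 px against ≈31 px), so there is no significant slip. Less orange is showing, so the cap is going in. Continuing gently.

Request:
{"name": "arm_command", "arguments": {
  "deltas": [
    [0,0.001,0,0],
    [0,0,0,0],
    [0,0,0,0]
  ]
}}

```text
time: 21.8
tool_pos: [608.2, -6.8, 205.2]
tcp_rot: [-1.57, 0.002, -3.141]
contact_force: [-1.2, 1.1, 8.4]
grip_width: 23.5
```

Request:
{"name": "arm_command", "arguments": {
  "deltas": [
    [0,0.001,0,0],
    [0,0,0,0],
    [0,0,0,0]
  ]
}}

```text
time: 22.1
tool_pos: [608.2, -6.8, 204.4]
tcp_rot: [-1.57, 0.002, -3.141]
contact_force: [-0.7, 0.3, 10.7]
grip_width: 23.9
```

Request:
{"name": "arm_command", "arguments": {
  "deltas": [
    [0,0.001,0,0],
    [0,0,0,0],
    [0,0,0,0]
  ]
}}

```text
time: 22.4
tool_pos: [608.3, -6.8, 203.7]
tcp_rot: [-1.57, 0.003, -3.141]
contact_force: [-2.0, 0.3, 10.3]
grip_width: 23.8
```

Push is about 13 N and rising. Continuing.

Request:
{"name": "arm_command", "arguments": {
  "deltas": [
    [0,0.001,0,0],
    [0,0,0,0],
    [0,0,0,0]
  ]
}}

```text
time: 22.7
tool_pos: [608.3, -6.8, 202.8]
tcp_rot: [-1.57, 0.003, -3.141]
contact_force: [-1.8, -0.2, 11.6]
grip_width: 23.3
```

Request:
{"name": "arm_command", "arguments": {
  "deltas": [
    [0,0.001,0,0],
    [0,0,0,0],
    [0,0,0,0]
  ]
}}

```text
time: 23.0
tool_pos: [608.3, -6.8, 202.0]
tcp_rot: [-1.57, 0.003, -3.141]
contact_force: [-2.0, 1.1, 13.1]
grip_width: 23.6
```

Request:
{"name": "arm_command", "arguments": {
  "deltas": [
    [0,0.001,0,0],
    [0,0,0,0],
    [0,0,0,0]
  ]
}}

```text
time: 23.3
tool_pos: [608.4, -6.8, 201.2]
tcp_rot: [-1.57, 0.003, -3.141]
contact_force: [-2.5, 0.1, 13.9]
grip_width: 23.4
```

Request:
{"name": "arm_command", "arguments": {
  "deltas": [
    [0,0.001,0,0],
    [0,0,0,0],
    [0,0,0,0]
  ]
}}

```text
time: 23.6
tool_pos: [608.4, -6.8, 200.4]
tcp_rot: [-1.57, 0.003, -3.141]
contact_force: [-2.9, 1.0, 14.0]
grip_width: 23.1
```

Request:
{"name": "arm_command", "arguments": {
  "deltas": [
    [0,0.001,0,0],
    [0,0,0,0],
    [0,0,0,0]
  ]
}}

```text
time: 23.9
tool_pos: [608.4, -6.8, 199.6]
tcp_rot: [-1.57, 0.003, -3.141]
contact_force: [-2.5, 0.7, 15.6]
grip_width: 23.3
```

Request:
{"name": "arm_command", "arguments": {
  "deltas": [
    [0,0.001,0,0],
    [0,0,0,0],
    [0,0,0,0]
  ]
}}

```text
time: 24.2
tool_pos: [608.5, -6.8, 198.8]
tcp_rot: [-1.57, 0.004, -3.141]
contact_force: [-3.3, 0.1, 17.3]
grip_width: 23.4
```

Request:
{"name": "arm_command", "arguments": {
  "deltas": [
    [0,0.001,0,0],
    [0,0,0,0],
    [0,0,0,0]
  ]
}}

```text
time: 24.5
tool_pos: [608.5, -6.8, 198.0]
tcp_rot: [-1.57, 0.004, -3.141]
contact_force: [-3.9, 0.9, 17.9]
grip_width: 23.7
```

Push is about 20 N with a slope close to the mounts alone. Before going further I'll measure from the picture how far the gripper, disc and blower have each moved.

```bash
python3 - <<'E'
from h import *
o=bot.get_obs(); print(o["time"],o["tool_pos"],o["contact_force"],o["grip_width"])
p=vision.capture("scene"); A=cv2.imread("pics/press0.png")[:,:400]
B=cv2.resize(p["img"][180:270,280:400,::-1],(400,300),interpolation=cv2.INTER_CUBIC)
cv2.imwrite("pics/press2_scene.png",p["img"][...,::-1])
def mt(x0,y0,x1,y1,nm):
    pad=[10,10,10,30]
    T=A[y0:y1,x0:x1]; S=B[y0-8:min(300,y1+30),x0-8:x1+8]
    r=cv2.matchTemplate(S,T,cv2.TM_CCOEFF_NORMED); _,v,_,(i,j)=cv2.minMaxLoc(r)
    s=0
    if 0<j<r.shape[0]-1: a,b,c=r[j-1:j+2,i]; s=(a-c)/(2*(a-2*b+c))
    print(nm,"score %.2f dx %d dy %.2f"%(v,i-8,j+s-8))
mt(75,50,165,130,"gripL"); mt(150,60,215,100,"grip2")
mt(158,172,214,204,"disc")
for b in((205,258,230,282),(117,250,140,275),(225,203,247,222),(85,192,180,260)): mt(*b,"blower%s"%(b,))
z=o["tool_pos"]; 
f=lambda w:(px(p,w)-[280,180])*10/3
print("gripper exp",f(z+[0,0,60])-f(np.r_[607.7,-5.8,222]+[0,0,60]),"per mm disc",f([607,-7,150])-f([607,-7,151]),"per mm blower",f([607,-7,92])-f([607,-7,93]))
E
```

```text
24.5 [608.48292375  -6.80297113 197.99868152] [-3.90249096  0.87077454 17.87577807] 23.676953676075758
gripL score 0.95 dx 0 dy 27.19
grip2 score 0.94 dx -1 dy 26.30
disc score 0.72 dx -4 dy 8.23
blower(205, 258, 230, 282) score 0.97 dx 0 dy 7.78
blower(117, 250, 140, 275) score 0.99 dx 0 dy 7.31
blower(225, 203, 247, 222) score 0.93 dx 0 dy 7.70
blower(85, 192, 180, 260) score 0.88 dx -1 dy 8.67
gripper exp [-0.88383652 26.06825615] per mm disc [-0.03290462  0.9197913 ] per mm blower [-0.03101681  0.86702103]
```

```bash
python3 - <<'E'
from h import *
p=vision.capture("scene")
A=cv2.imread("pics/press0.png")[:,:400]; B=cv2.resize(p["img"][180:270,280:400,::-1],(400,300),interpolation=cv2.INTER_CUBIC)
for n,I in(("A",A),("B",B)):
    h=cv2.cvtColor(I,cv2.COLOR_BGR2HSV)
    for x in(176,185,194): print(n,x,"S",h[150:262:2,x,1].tolist())
cv2.imwrite("pics/press2.png",cv2.resize(np.hstack([A[120:280,100:270],B[120:280,100:270]]),None,fx=2.3,fy=2.3,interpolation=cv2.INTER_CUBIC))
E
```

```text
A 176 S [17, 14, 13, 13, 13, 11, 14, 13, 10, 9, 9, 9, 8, 8, 8, 8, 6, 6, 6, 6, 9, 9, 7, 7, 7, 8, 8, 11, 11, 28, 78, 150, 188, 205, 204, 206, 205, 205, 203, 203, 208, 206, 196, 135, 58, 84, 130, 128, 130, 129, 129, 129, 129, 131, 131, 131]
A 185 S [22, 17, 13, 14, 11, 11, 11, 13, 14, 12, 10, 9, 11, 11, 9, 11, 11, 9, 9, 8, 10, 9, 7, 7, 8, 8, 8, 9, 7, 16, 50, 112, 158, 189, 198, 202, 202, 202, 201, 200, 205, 206, 198, 137, 53, 106, 147, 139, 134, 131, 134, 133, 127, 126, 129, 129]
A 194 S [11, 9, 12, 12, 15, 12, 12, 14, 14, 15, 11, 10, 12, 12, 12, 12, 12, 9, 9, 9, 8, 8, 6, 7, 8, 10, 9, 9, 7, 19, 69, 135, 176, 200, 202, 201, 199, 199, 201, 202, 204, 181, 148, 64, 73, 126, 154, 147, 139, 127, 125, 126, 126, 126, 126, 125]
B 176 S [34, 31, 31, 32, 32, 32, 32, 32, 31, 31, 28, 25, 14, 15, 12, 9, 8, 11, 13, 13, 13, 10, 11, 9, 8, 8, 8, 6, 8, 6, 8, 8, 6, 7, 7, 7, 6, 8, 6, 11, 11, 51, 112, 169, 197, 203, 171, 108, 41, 95, 125, 135, 133, 131, 131, 131]
B 185 S [30, 29, 25, 25, 26, 25, 27, 28, 26, 28, 26, 27, 25, 18, 10, 11, 12, 8, 11, 8, 9, 11, 11, 10, 9, 11, 11, 9, 9, 9, 9, 8, 8, 7, 7, 6, 6, 6, 4, 7, 5, 34, 92, 149, 184, 204, 175, 107, 61, 133, 149, 149, 141, 134, 129, 130]
B 194 S [11, 11, 11, 11, 14, 12, 13, 12, 12, 12, 11, 11, 12, 12, 12, 12, 15, 12, 12, 11, 14, 14, 13, 10, 10, 10, 10, 12, 12, 7, 9, 9, 8, 8, 8, 7, 8, 9, 7, 9, 11, 50, 111, 168, 184, 164, 92, 36, 99, 141, 150, 147, 136, 129, 127, 126]
```

View pics/press2.png

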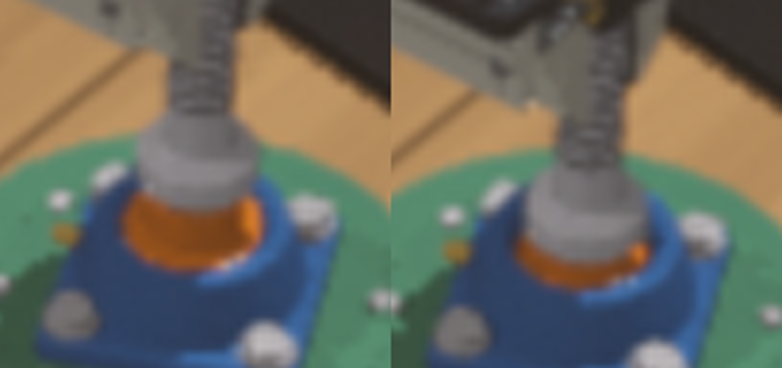

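The disc moved about 24 mm together with the gripper, so there was no slip. The blower sank about 8.8 mm, so the cap went in about 8.5–9 mm. Its top is now about 6 mm above the rim (disc edge at 233, rim gap at 246), so it is at or near the floor. One small extra push for margin, then unload.

Request:
{"name": "arm_command", "arguments": {
  "deltas": [
    [0,0.001,0,0],
    [0,0,0,0],
    [0,0,0,0]
  ]
}}

```text
time: 24.9
tool_pos: [608.5, -6.8, 197.2]
tcp_rot: [-1.57, 0.004, -3.141]
contact_force: [-4.3, 0.4, 18.9]
grip_width: 23.8
```

Request:
{"name": "arm_command", "arguments": {
  "deltas": [
    [0,-0.004,0,0],
    [0,-0.004,0,0],
    [0,0,0,0],
    [0,0,0,0]
  ]
}}

```text
time: 25.3
tool_pos: [608.3, -6.8, 203.8]
tcp_rot: [-1.57, 0.003, -3.141]
contact_force: [-0.7, 0.1, 10.4]
grip_width: 23.6
```

Request:
{"name": "arm_command", "arguments": {
  "deltas": [
    [0,-0.003,0,0],
    [0,0,0,0],
    [0,0,0,0]
  ]
}}

```text
time: 25.6
tool_pos: [608.2, -6.8, 206.1]
tcp_rot: [-1.57, 0.002, -3.141]
contact_force: [-0.6, -0.1, 7.1]
grip_width: 22.9
```

Request:
{"name": "arm_command", "arguments": {
  "deltas": [
    [0,-0.002,0,0],
    [0,0,0,0],
    [0,0,0,0]
  ]
}}

```text
time: 25.9
tool_pos: [608.1, -6.8, 207.4]
tcp_rot: [-1.571, 0.001, -3.141]
contact_force: [1.2, 0.2, 5.0]
grip_width: 23.5
```

Request:
{"name": "arm_command", "arguments": {
  "deltas": [
    [0,-0.001,0,0],
    [0,0,0,0],
    [0,0,0,0]
  ]
}}

```text
time: 26.2
tool_pos: [607.5, -6.8, 207.8]
tcp_rot: [-1.571, -0.001, -3.141]
contact_force: [1.3, -0.4, 1.5]
grip_width: 23.7
```

Request:
{"name": "arm_command", "arguments": {
  "deltas": [
    [0,-0.001,0,0],
    [0,0,0,0],
    [0,0,0,0]
  ]
}}

```text
time: 26.5
tool_pos: [607.2, -6.7, 208.4]
tcp_rot: [-1.571, -0.002, -3.141]
contact_force: [0.2, 0.6, -2.5]
grip_width: 23.4
```

Request:
{"name": "arm_command", "arguments": {
  "deltas": [
    [0,-0.001,0,0],
    [0,0,0,0],
    [0,0,0,0]
  ]
}}

```text
time: 26.8
tool_pos: [607.7, -6.7, 210.2]
tcp_rot: [-1.571, -0.0, -3.141]
contact_force: [-0.0, 0.1, -2.2]
grip_width: 23.7
```

Request:
{"name": "arm_command", "arguments": {
  "deltas": [
    [0,-0.001,0,0],
    [0,0,0,0],
    [0,0,0,0]
  ]
}}

```text
time: 27.1
tool_pos: [607.7, -6.8, 211.3]
tcp_rot: [-1.571, 0.0, -3.141]
contact_force: [0.4, -0.2, -2.3]
grip_width: 23.8
```

Contact was lost at 208 against the first contact at 215.3, so the cap stayed about 7.3 mm down, as expected for snapped in (7.5). Lifting clear and going back towards the tray.

Request:
{"name": "arm_command", "arguments": {
  "deltas": [
    [0,-0.015,0,0],
    [0,-0.025,0,0],
    [0,0,0,0],
    [0.01,0,0.018,0],
    [0.025,0,0.044,0]
  ]
}}

```text
time: 27.6
tool_pos: [573.6, -66.3, 249.8]
tcp_rot: [-1.572, 0.0, -3.137]
contact_force: [1.4, -1.8, -1.6]
grip_width: 23.5
```

Request:
{"name": "arm_command", "arguments": {
  "deltas": [
    [0.025,0,0.044,0],
    [0.025,0,0.044,0],
    [0.025,0,0.044,0],
    [0.025,0,0.044,0],
    [0.025,0,0.044,0]
  ]
}}

```text
time: 28.1
tool_pos: [448.1, -286.9, 250.3]
tcp_rot: [-1.571, -0.0, -3.141]
contact_force: [-0.5, -0.4, -1.8]
grip_width: 23.2
```

Request:
{"name": "arm_command", "arguments": {
  "deltas": [
    [0.015,0,0.025,0],
    [0,0,0,0],
    [0,0,0,0],
    [0,0,0,0],
    [0,0,0,0]
  ]
}}

```text
time: 28.6
tool_pos: [435.2, -309.5, 251.0]
tcp_rot: [-1.571, -0.0, -3.139]
contact_force: [0.4, 0.2, -1.5]
grip_width: 23.1
```

```bash
python3 - <<'E'
from h import *
o=bot.get_obs(); print(o["time"],o["tool_pos"],o["contact_force"])
ps={n:vision.capture(n) for n in("scene","top")}
a=ps["scene"]["img"][220:265,310:360,::-1]; b=ps["top"]["img"][190:235,296:346,::-1]
q=lambda i:cv2.resize(i,(400,360),interpolation=cv2.INTER_CUBIC)
cv2.imwrite("pics/home.png",np.hstack([q(a),q(b)]))
for n in ps:
    p=ps[n]; m=orange(p,px(p,[607,-7,135]),15); c=cent(m); print(n,m.sum(),c)
    for z0 in(123,115.5): print(z0,silh(p,607.4,-7.1,z0+16,[(0,18),(8,18)][:2]), locate([(p,c)],z0,CAP,[607,-7]))
    ys,xs=np.where(m); print(ys.min(),ys.max(),xs.min(),xs.max())
# scene before/after: dome top edge in set.png
A=cv2.imread("pics/set.png")[:,:400]; B=q(a)
for n,I in(("before",A),("after",B)):
    h=cv2.cvtColor(I,cv2.COLOR_BGR2HSV); m=(h[...,0]>5)&(h[...,0]<22)&(h[...,1]>150); 
    print(n,[(x,int(np.where(m[:,x])[0].min()),int(np.where(m[:,x])[0].max())) for x in(165,180,200,220,235)])
E
```

```text
28.6 [ 435.2112794  -309.5381795   250.99451995] [ 0.3624499   0.15674802 -1.485543  ]
scene 132 [334.6969697  244.46212121]Traceback (most recent call last):
  File "<stdin>", line 9, in <module>
  File "h.py", line 25, in silh
    for q in parts: cv2.fillConvexPoly(m,cv2.convexHull((q*4+1.5).astype(np.int32)),1)
                    ~~~~~~~~~~~~~~~~~~^^^^^^^^^^^^^^^^^^^^^^^^^^^^^^^^^^^^^^^^^^^^^^^^
cv2.error: OpenCV(4.12.0) /io/opencv/modules/imgproc/src/drawing.cpp:2404: error: (-215:Assertion failed) points.checkVector(2, CV_32S) >= 0 in function 'fillConvexPoly'
```

View pics/home.png

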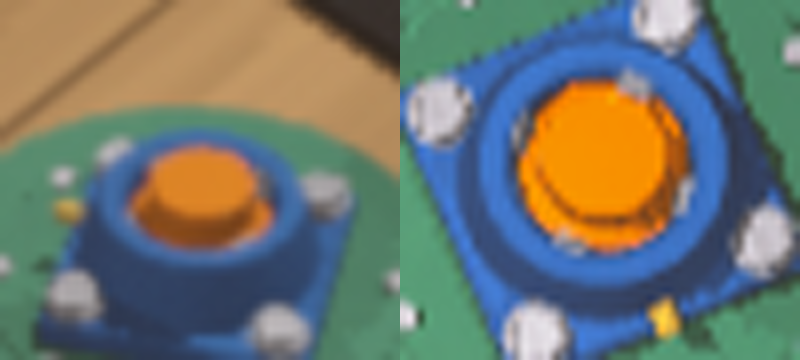

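The cap is level and home. In the top view all four grey catches lie over its rim, at crop (632,82), (522,128), (685,192) and (570,240). In the scene view the dome top is about 18 px (≈8 mm) lower than before. Returning the driver.

Request:
{"name": "arm_command", "arguments": {
  "deltas": [
    [0.0035,0.02,0.005,0],
    [0,0.035,0,0],
    [0,0.035,0,0],
    [0,0.035,0,0],
    [0,0.02,0,0]
  ]
}}

```text
time: 29.2
tool_pos: [430.5, -314.2, 103.6]
tcp_rot: [-1.573, -0.002, -3.14]
contact_force: [0.6, -0.0, -2.8]
grip_width: 23.4
```

Request:
{"name": "arm_command", "arguments": {
  "deltas": [
    [0,0,0,0],
    [0,0,0,0],
    [0,0.01,0,0],
    [0,0,0,0],
    [0,0,0,0]
  ]
}}

```text
time: 29.7
tool_pos: [431.3, -315.8, 96.7]
tcp_rot: [-1.57, 0.001, -3.141]
contact_force: [-0.0, -0.5, -2.5]
grip_width: 23.3
```

Request:
{"name": "arm_command", "arguments": {
  "deltas": [
    [0,0.008,0,0],
    [0,0.008,0,0],
    [0,0.006,0,0],
    [0,0,0,0],
    [0,0,0,0]
  ]
}}

```text
time: 30.2
tool_pos: [431.1, -315.6, 73.9]
tcp_rot: [-1.571, -0.0, -3.141]
contact_force: [-0.0, -0.4, -2.4]
grip_width: 23.5
```

Request:
{"name": "arm_command", "arguments": {
  "deltas": [
    [0,0.001,0,0],
    [0,0,0,0],
    [0,0.001,0,0],
    [0,0,0,0],
    [0,0,0,0]
  ]
}}

```text
time: 30.7
tool_pos: [431.2, -315.7, 72.3]
tcp_rot: [-1.571, 0.0, -3.141]
contact_force: [0.4, -0.1, -1.8]
grip_width: 23.5
```

Request:
{"name": "arm_command", "arguments": {
  "deltas": [
    [0,0.0005,0,0],
    [0,0,0,0],
    [0,0,0,0]
  ]
}}

```text
time: 31.0
tool_pos: [431.1, -315.7, 71.7]
tcp_rot: [-1.571, -0.0, -3.141]
contact_force: [-0.8, -0.5, -1.8]
grip_width: 23.3
```

Request:
{"name": "arm_command", "arguments": {
  "deltas": [
    [0,0.0005,0,0],
    [0,0,0,0],
    [0,0,0,0]
  ]
}}

```text
time: 31.3
tool_pos: [431.1, -315.7, 71.2]
tcp_rot: [-1.571, -0.0, -3.141]
contact_force: [-0.2, -0.1, -3.4]
grip_width: 23.3
```

Request:
{"name": "arm_command", "arguments": {
  "deltas": [
    [0,0.0005,0,0],
    [0,0,0,0],
    [0,0,0,0]
  ]
}}

```text
time: 31.6
tool_pos: [431.2, -315.7, 71.2]
tcp_rot: [-1.57, 0.0, -3.141]
contact_force: [-1.3, 1.9, 4.5]
grip_width: 23.5
```

Request:
{"name": "arm_command", "arguments": {
  "deltas": [
    [0,0.0005,0,0],
    [0,0,0,0],
    [0,0,0,0]
  ]
}}

```text
time: 31.9
tool_pos: [431.2, -315.8, 71.1]
tcp_rot: [-1.57, 0.001, -3.141]
contact_force: [-2.3, 3.2, 9.5]
grip_width: 23.4
```

Firmly on the tray floor at the original height. Easing off 0.5 mm, then opening and rising.

Request:
{"name": "arm_command", "arguments": {
  "deltas": [
    [0,-0.0005,0,0],
    [0,0,0,0]
  ]
}}

```text
time: 32.1
tool_pos: [431.2, -315.7, 71.1]
tcp_rot: [-1.57, 0.0, -3.141]
contact_force: [-1.2, 2.1, 6.8]
grip_width: 23.3
```

Request:
{"name": "arm_command", "arguments": {
  "deltas": [
    [0,0,0,0],
    [0,0,0,0],
    [0,0,0,0],
    [0,0,0,0],
    [0,0,0,0]
  ],
  "claw": 85
}}

```text
time: 32.6
tool_pos: [431.1, -315.7, 70.6]
tcp_rot: [-1.571, -0.0, -3.141]
contact_force: [0.0, -0.3, -0.1]
grip_width: 58.2
```

Request:
{"name": "arm_command", "arguments": {
  "deltas": [
    [0,-0.015,0,0],
    [0,-0.03,0,0],
    [0,-0.04,0,0],
    [0,-0.04,0,0],
    [0,-0.04,0,0]
  ]
}}

```text
time: 33.1
tool_pos: [430.9, -315.5, 237.3]
tcp_rot: [-1.571, -0.0, -3.141]
contact_force: [0.8, -0.7, -0.2]
grip_width: 61.1
```

Request:
{"name": "arm_command", "arguments": {
  "deltas": [
    [0.03,0,0.03,0],
    [0.03,0,0.03,0],
    [0.03,0,0.03,0],
    [0.03,0,0.03,0],
    [0.03,0,0.03,0]
  ]
}}

```text
time: 33.6
tool_pos: [279.9, -466.7, 235.8]
tcp_rot: [-1.571, 0.0, -3.141]
contact_force: [-1.4, -0.7, 0.1]
grip_width: 61.5
```

```bash
python3 - <<'E'
from h import *
o=bot.get_obs(); print(o["time"],o["tool_pos"],o["contact_force"])
ps={n:vision.capture(n) for n in("scene","top")}; ob=[]
for n in ps:
    p=ps[n]; r=vision.regions_of(p,"driver_center")[0]; c=cent(r["mask"]); ob.append((p,c)); ys,xs=np.where(r["mask"])
    print(n,r["confidence"],r["mask"].sum(),c,(xs.min(),xs.max(),ys.min(),ys.max()),"drv1",locate([(p,c)],3,DRV,[431,-315]))
    q=np.array([px(p,w) for w in cyl(431,-315.5,3,DRV)]); print("upright exp",q.min(0),q.max(0))
    m=orange(p,px(p,[607,-7,135]),15); print("cap",m.sum(),cent(m))
    ini=cv2.imread("pics/%s.png"%n)[...,::-1]; d=cv2.absdiff(ini,p["img"]).max(2)>60
    k=cv2.connectedComponentsWithStats(cv2.morphologyEx(d.astype(np.uint8),cv2.MORPH_OPEN,np.ones((3,3))))[2]
    print("changed",[s.tolist() for s in k[1:] if s[4]>40])
print(locate(ob,3,DRV,[431,-315]))
E
```

```text
33.6 [ 279.86017167 -466.68936804  235.79144385] [-1.38659159 -0.74257842  0.12168048]
scene 0.89 393 [212.05343511 300.10687023] (np.int64(205), np.int64(222), np.int64(280), np.int64(316)) drv1 (array([ 433.60479093, -314.27231781]), array([-0.01,  0.  ]))
upright exp [202.64193365 279.15846552] [221.67301147 317.13560284]
cap 111 [335.0990991  243.72972973]
changed [[158, 0, 28, 11, 190], [188, 0, 9, 9, 65], [90, 2, 12, 7, 65], [93, 11, 44, 52, 987], [80, 20, 25, 9, 97], [57, 41, 38, 14, 167], [116, 42, 34, 13, 163], [204, 53, 21, 17, 115], [23, 56, 20, 11, 101], [120, 59, 25, 11, 121], [79, 61, 24, 13, 186], [18, 67, 56, 24, 418], [167, 68, 28, 14, 230], [90, 74, 16, 9, 83], [107, 77, 8, 10, 57], [214, 84, 17, 10, 97], [45, 87, 19, 12, 134], [78, 92, 26, 14, 158], [185, 94, 20, 13, 128], [219, 95, 13, 9, 74], [113, 101, 9, 8, 51], [190, 105, 20, 12, 117], [3, 107, 14, 9, 94], [224, 106, 29, 43, 662], [0, 109, 40, 43, 959], [202, 116, 18, 28, 301], [43, 121, 63, 31, 494], [39, 128, 11, 8, 48], [50, 134, 55, 43, 919], [252, 136, 12, 38, 270], [25, 153, 9, 7, 47], [8, 157, 14, 11, 123], [32, 164, 12, 15, 118], [214, 169, 38, 18, 408], [16, 170, 14, 12, 119], [73, 170, 33, 42, 768], [22, 176, 30, 43, 479], [48, 189, 17, 19, 195], [50, 198, 92, 61, 2503], [348, 201, 14, 12, 139], [15, 208, 13, 9, 65], [226, 214, 17, 13, 145], [0, 217, 19, 18, 204], [19, 216, 18, 17, 190], [69, 220, 8, 7, 43], [180, 232, 10, 7, 50], [327, 238, 17, 13, 154], [31, 240, 13, 12, 107], [210, 240, 12, 8, 55], [2, 271, 67, 57, 714], [119, 270, 19, 13, 89], [9, 275, 97, 72, 2608], [134, 275, 32, 24, 184], [121, 298, 11, 13, 97], [91, 333, 21, 18, 123], [0, 335, 15, 24, 253]]Traceback (most recent call last):
  File "<stdin>", line 5, in <module>
IndexError: list index out of range
```

The mask extents match an upright driver on its tray (rows 280–316, expected 279–317). On the bench only the cap's two places changed; the rest is the arm and its shadow. One last numeric check of the cap, then hand in.

```bash
python3 - <<'E'
from h import *
ps={n:vision.capture(n) for n in("scene","top")}
q=lambda i:cv2.resize(i,(400,360),interpolation=cv2.INTER_CUBIC)
now=np.hstack([q(ps["scene"]["img"][220:265,310:360,::-1]),q(ps["top"]["img"][190:235,296:346,::-1])])
def f(I):
    h=cv2.cvtColor(I,cv2.COLOR_BGR2HSV); m=(h[...,0]>4)&(h[...,0]<24)&(h[...,1]>150); m[:100]=0 if False else m[:100]
    return [(x,int(np.where(m[60:,x])[0].min()+60),int(np.where(m[60:,x])[0].max()+60)) for x in(180,200,220,590,605,620)]
for n in("set","home"): print(n,f(cv2.imread("pics/%s.png"%n)))
print("now",f(now))
t=ps["top"]["img"]; print("robot over top-view driver?",t[290,445],[ (r["confidence"],np.round(cw(ps["top"],r["xyz"]))) for r in vision.find_in(ps["top"],"driver_center")[:1]])
o=bot.get_obs(); print(o["time"],o["contact_force"]); print(job.close_job())
E
```

```text
set [(180, 136, 244), (200, 133, 245), (220, 139, 244), (590, 78, 246), (605, 78, 247), (620, 79, 245)]
home [(180, 155, 242), (200, 151, 243), (220, 155, 242), (590, 82, 245), (605, 81, 248), (620, 93, 246)]
now [(180, 154, 242), (200, 151, 243), (220, 154, 242), (590, 81, 245), (605, 81, 249), (620, 93, 246)]
robot over top-view driver? [95 89 93] [(0.7, array([607., -22.,  87.]))]
33.95 [ 0.08161031 -0.30407532 -0.65843292]
the job is handed in; nothing more can be done
None
```

The job is done and handed in at about 34 s. The orange cap is snapped home in the bearing unit, and the driver stands upright back on its tray.

- **Setting the cap:** I set it in the mouth of the recess, touching down at the expected height, and let go. The picture then showed it square and centred.
- **Pressing:** I pressed it with the driver in steps of about 1 mm; the highest push read at the end of a step was about 21 N, under the 25 N limit. I could not see a clear force drop at the snap. The force levelled off at about 9 N part-way and then rose, so the readings don't show the stated 15–19 N snap on their own.
- **Cap home:** When I unloaded, the driver lost contact about 7 mm below the first contact (7.5 mm expected). The top view showed all four catches over the rim. The cap's edges in the picture had not moved by hand-in.
- **Driver:** I set it down at its original height, within about 1.5 mm of where it stood. In the scene view its outline matches an upright driver. The top view could not confirm this because the arm was covering it; there the network reported the blower instead.
- **Everything else:** In the scene view, the changes on the bench were at the cap's old and new places, plus the arm and its shadow. The same before-and-after check in the top view did not run.

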